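Lift the masking plug off a coasting finishing turntable

TASK

The lacquer on the board must set while it turns, so push the turntable by one of its pegs until it coasts by itself at about one turn in 6 to 8 seconds (never faster than one in 4), and let go. Then follow the masking plug with the open gripper, straight over it with the fingertips no more than about 3 cm above its top (or around it) but touching nothing, for four seconds while the table coasts; after that grip the plug, lift it out of its hole with the table still turning, and set it down upright in the open tray without dropping it. Keep off the wet board and do not knock over the spray can or the jar.

Things in the scene. Friction and masses are not known exactly. Their poses are not given: they have to be found in the camera images.
- turntable: Dark steel disc, 300 mm across, top 53 mm above the bench, turning endlessly on a vertical bearing. Origin: on the axis at bench height; axes turn with the disc, z up, +x towards the plug's hole. Disc 1.9 kg nominal; turning inertia with board 0.024 kg m2 nominal; drag 0.0015 N m per rad/s plus 0.0003 N m: coasts, falling to a third of its speed in about 13 s.
- peg_a (a point): Top centre of one of two upright steel push pegs fixed to the disc: 16 mm thick, 55 mm tall above the disc (top 108 mm above the bench), 120 mm from the axis on the turntable's -y side.
- peg_b (a point): The same for the other push peg, on the turntable's +y side.
- board: Freshly lacquered wooden board, 270 x 100 x 16 mm, clamped on the disc with its length along the turntable's x, turning with it; top 69 mm above the bench. Origin: centre of its underside, on the axis. A 40 mm hole for the plug goes through it 100 mm from the axis on +x (a 12 mm hole at -x, a flat nut 4 mm high in the middle).
- plug: Loose black rubber masking plug, upright, 65 mm high, 60 g nominal: foot 34 mm across for the lowest 20 mm, above it a 30 mm round grip. It stands on the disc in the board's 40 mm hole (3 mm play all round), 49 mm of it above the board, 100 mm from the turning axis. Origin: centre of its underside, z up.
- plug_top (a point): Centre of the plug's top face, 65 mm above its origin (118 mm above the bench at the start).
- tray: Open square aluminium tray without dividers, 140 x 140 mm, 25 mm high, walls 4 mm, floor about 4 mm, fixed on the bench to one side of the turntable (the taller grey box with four compartments on the other side is not it). Origin: centre of its underside, z up, sides along its x and y.
- spray_can: Bystander: upright grey spray can, 64 mm across, 180 mm high. Origin: centre of its underside.
- lacquer_jar: Bystander: upright amber glass jar with a lid, 72 mm across, 100 mm high. Origin: centre of its underside.

How it is judged:
On the way, in this order (a step that is already met when the one before it is completed fails the run):
1. The turntable coasts by itself, between about one turn in 5 s and one in 16 s, untouched by the robot (angular speed of turntable between 0.4 and 1.3 rad/s and contact force between each of the fingers, the arm and turntable below 0.3 N and contact force between each of the fingers, the arm and plug below 0.3 N), for 0.3 s.
2. For 4 s on end the TCP is within 30 mm of the plug's axis and 65 mm of its top centre, touching neither plug nor turntable, while the table coasts at 0.2 to 1.3 rad/s with the plug in its hole (horizontal distance between the grasp point and plug_top below 0.03 m and distance between the grasp point and plug_top below 0.065 m and angular speed of turntable between 0.2 and 1.3 rad/s and height (world z) of plug below 0.06 m and contact force between each of the fingers, the arm and turntable below 0.3 N and contact force between each of the fingers, the arm and plug below 0.3 N), for 4 s.
3. The plug is held by the fingers clear above the board while the turntable still turns (height (world z) of plug above 0.085 m and contact force between the fingers and plug above 1 N and angular speed of turntable above 0.08 rad/s), for 0.2 s.
At the end, for the whole second after the job is handed in: The plug stands upright (within 0.15 rad), released and at rest on the floor of the open tray, inside its walls; the spray can and the jar still stand (x of plug in the frame of tray between -0.055 and 0.055 m and y of plug in the frame of tray between -0.055 and 0.055 m and z of plug in the frame of tray below 0.012 m and angle between plug's own z axis and vertical below 0.15 rad and linear speed of plug below 0.03 m/s and contact force between plug and tray above 0.1 N and angle between each of spray_can, lacquer_jar's own z axis and vertical below 0.3 rad); the robot touches nothing.
It fails at once if The turntable turns faster than one turn in 4 s (1.57 rad/s) (angular speed of turntable above 1.6 rad/s).
It fails at once if The robot touches the wet board with more than 1 N (contact force between any of the fingers, the arm and board above 1 N).
It fails at once if The plug is dropped or thrown (faster than 0.8 m/s) (linear speed of plug above 0.8 m/s).
It fails at once if The spray can or the jar is knocked over (angle between any of spray_can, lacquer_jar's own z axis and vertical above 0.5 rad).
It also fails if it takes over 48 s, if anything falls off the work surface, if the arm or the gripper's body presses on something with over 40 N, if the wrist force passes 120 N, or if a joint passes its speed limit or range.

ROBOT

A 6-joint arm with a two-finger parallel gripper is mounted at the origin on the work surface. World frame = base frame: x ahead of the robot, y to its left, z up, the work surface at z = 0. Lengths are in m, angles in rad, forces in N, time in s.
With the tool pointing down it reaches from about 0.325 to 0.875 m from the base axis. Payload 4.4 kg.
Tool frame: the origin (TCP) lies between the finger pads, 19 mm behind the fingertips; this is the grasp point; z points along the fingers, y is the line along which they close (so a half turn about z gives the same grasp; the last joint's range is limited). The gripper opens to 85 mm and grips with 20 to 120 N. Pads are 22 mm wide; open, the fingers measure 114 mm over their backs; the gripper's body (76 mm by 85 mm) begins 54 mm behind the grasp point. The pads swing forward as they close: fully open they stand 13 mm farther back than shut.
Start: joints at [-1.304, 0.207, 1.542, -0, 1.393, -0.15], TCP at [0.233, -0.526, 0.25] pointing down, gripper open.
Joint ranges: [-2.73, 2.73], [-0.86, 2.22], [0.23, 2.46], [-1.11, 4.25], [0.08, 2.63], [-2.82, 2.82]. Speed limits (rad/s): [2.79, 2.79, 3.14, 3.14, 3.14, 3.14].

INTERFACE

Orientations are given as a rotation vector (axis times angle).
In Python, from rig import env gives the robot as it stands.
- The arm moves only by the tool step_arm, never from a script. Its argument "rows" is a list of rows, each a list of 3 entries, a list of its own where there are three numbers: the shift along the world's x, y, z in units of 8 cm (1.0 is 8 cm), then the turn, a rotation vector about the world's x, y, z in units of 45 degrees (1.0 is 45 degrees), then the opening, from 0 (shut) to 1 (fully open). A call has 1 to 12 rows; each row is the pose to reach, as a shift and turn from the pose commanded when the call began; what a row does not reach only later rows make up. A row lasts 1/12 s, in which the tool goes at most 41.7 mm and 7.16 degrees, less where a joint would pass 70% of its speed; a pose out of reach is approached as far as the arm can. A call with a number of a shift or a turn outside -1 to 1 is refused whole. A call with a gripper value outside its range is refused whole. The fingers move at their own pace and stop on an object; the grip force is fixed at half the most. Time passes only in rows, so rows that repeat a pose let the fingers close. It gives the time, the measured TCP pose, the force, the opening and the grip force at its end, in the units of the state.
- env.read_state(): the state, without advancing time (a new reading comes with each control period).
- env.grab_frame(name): name is "scene" or "top" or "wrist"; returns (picture, depth): 480x640x3 uint8, blue, green, red; 480x640 float32, m along the optical axis (not along the pixel's ray), 0 where there is no reading.
- env.get_calibration(name): a dict with "vertical_fov" (degrees; the focal length in pixels is half the picture's height over the tangent of half this angle, whatever the lens; pixels are square), "cx", "cy" (the principal point, pixels), "distortion" ([k1, k2, p1, p2, k3] as OpenCV has them; the pictures are not rectified), "extrinsics" (4x4, takes a point from world to camera coordinates); the wrist camera has in their place "T_tool_cam" (4x4, takes a point from camera to tool coordinates, whose origin is the TCP and whose axes are the flange's). Camera axes: x right, y up, looking along -z (the intrinsics and any distortion apply to the point x, -y, -z); pixel columns grow to the right and rows downward; lengths in m; the calibration is good to about 2 mm. A picture is of the moment at which its call begins: read the wrist's pose just before it. get_calibration takes no time and is no camera call.
- env.finish_job(): hands the job in; it is judged then, once.
The state is a dict: "time": time; "q": joint angles; "dq": joint speeds; "tau": joint torques, N m; "position": TCP position; "ee_rot": TCP orientation; "contact_force": force on the tool from outside, world axes, zero at the start; "moment": the same for the moment, N m; "width": finger opening in m; "finger_force": force on a finger pad.
Only numpy, scipy, OpenCV 4.12 (cv2) and the standard library are available. Lean on these libraries where they do the work, as an engineer would, in place of code of your own. Each camera call takes 0.05 s, during which the arm holds its last target. There are 200 camera calls.

## Working session

There is one attempt and no reset: what is moved stays moved. The work goes in short steps, Python scripts to look and compute and a tool call to move; the robot and the scene stay as the last step left them, time stands still between calls to the robot, and variables do not carry over. Pictures are saved under pics/ and viewed, at most 10 in all, crops included, and the job is handed in when it is done.

Besides the shell and the picture viewer there is one more tool, called after "Call:" by a JSON object that holds its "name" and its "arguments". step_arm: Moves the arm, as the interface text tells. Its arguments: {"type":"object","properties":{"rows":{"type":"array","items":{"type":"array"}}},"required":["rows"]}

```bash
ls; mkdir -p pics; cat > h.py <<'E'
import numpy as np, cv2
from rig import env
def K(c):
    f=240/np.tan(np.radians(c["vertical_fov"])/2)
    return np.array([[f,0,c["cx"]],[0,f,c["cy"]],[0,0,1.]])
def cast(name,px,z,st=None):
    """pixels (N,2) -> world points on plane height z"""
    c=env.get_calibration(name)
    u=cv2.undistortPoints(np.array(px,float).reshape(-1,1,2),K(c),np.array(c["distortion"],float)).reshape(-1,2)
    d=np.c_[u[:,0],-u[:,1],-np.ones(len(u))]
    if name=="wrist":
        T=np.eye(4);T[:3,:3]=cv2.Rodrigues(np.array(st["ee_rot"],float))[0];T[:3,3]=st["position"]
        M=T@np.array(c["T_tool_cam"])
    else: M=np.linalg.inv(np.array(c["extrinsics"]))
    D=d@M[:3,:3].T;o=M[:3,3]
    return o+D*((z-o[2])/D[:,2])[:,None]
def proj(name,P):
    c=env.get_calibration(name);E=np.array(c["extrinsics"])
    q=np.array(P)@E[:3,:3].T+E[:3,3]
    return cv2.projectPoints(q*[1,-1,-1],np.zeros(3),np.zeros(3),K(c),np.array(c["distortion"],float))[0].reshape(-1,2)
E
python3 - <<'E'
from h import *
s=env.read_state();print(s)
a,_=env.grab_frame("top");b,_=env.grab_frame("scene")
cv2.imwrite("pics/top0.png",a);cv2.imwrite("pics/scene0.png",b)
print(env.get_calibration("top"))
E
```

```text
pics
{'time': 0.0, 'q': array([-1.30448234e+00,  2.07485287e-01,  1.54300116e+00,  2.02094227e-05,
        1.39352995e+00, -1.50526735e-01]), 'dq': array([-0.00197597, -0.00032441,  0.0006592 , -0.00135551,  0.00087225,
       -0.00206782]), 'tau': array([ 1.02042861e-03, -3.83030784e+01, -2.91598088e+01, -9.26730308e-05,
        1.04401642e-02,  2.78019093e-05]), 'position': array([ 0.23258507, -0.5250454 ,  0.24876629]), 'ee_rot': array([-3.07123812e+00, -6.49535292e-01,  1.88955852e-04]), 'contact_force': array([ 0.11054202,  0.2502491 , -0.37912976]), 'moment': array([ 0.05119346, -0.08566344,  0.03613472]), 'finger_force': 0.0, 'width': 0.08531422831327526}
{'vertical_fov': 52.13019344001192, 'cx': 321.1452962694627, 'cy': 235.49741273334607, 'distortion': array([-0.04904936,  0.        ,  0.        ,  0.        ,  0.        ]), 'extrinsics': array([[ 0.0160341 , -0.99980388, -0.01162391,  0.00393027],
       [ 0.99468664,  0.01476751,  0.10188424, -0.52945326],
       [-0.10169261, -0.01319577,  0.99472835, -1.16626152],
       [ 0.        ,  0.        ,  0.        ,  1.        ]])}
```

View pics/top0.png

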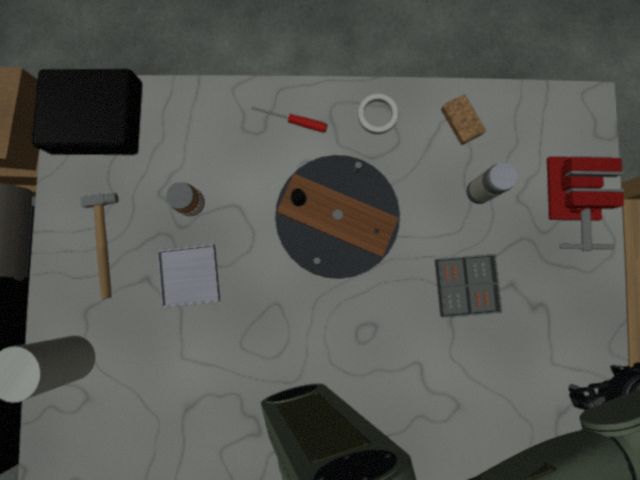

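View pics/scene0.png

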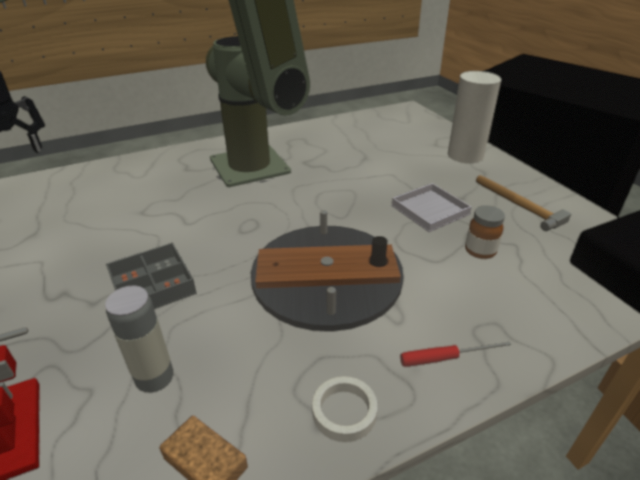

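The top view shows the disc around (338,215), the plug at (298,197), peg tops at (358,167) and (317,261), the tray at (189,275), the jar at (185,197) and the can at (497,180). The scene view agrees.

```bash
python3 - <<'E'
from h import *
a=cv2.imread("pics/top0.png")
P=lambda px,z:np.round(cast("top",px,z),4)[:,:2].tolist()
print("pegs",P([(358,167),(317,261)],.108),"nut",P([(338,214)],.073),"plug",P([(298,197)],.118))
print("plugtop-ish can,jar",P([(505,176)],.18),P([(180,193)],.1))
# disc: dark low saturation
hsv=cv2.cvtColor(a,cv2.COLOR_BGR2HSV)
roi=np.zeros(a.shape[:2],np.uint8);roi[145:290,265:410]=1
print("disc/bench hsv",hsv[250,350],hsv[300,300],hsv[275,189],hsv[197,298],hsv[167,358])
m=((hsv[...,2]<90)&(roi>0)).astype(np.uint8)
cs,_=cv2.findContours(m,cv2.RETR_EXTERNAL,cv2.CHAIN_APPROX_NONE)
c=cv2.convexHull(max(cs,key=cv2.contourArea))
w=cast("top",c.reshape(-1,2),.053);print("disc ",cv2.minEnclosingCircle(w[:,:2].astype(np.float32)), cv2.fitEllipse(w[:,:2].astype(np.float32)))
# plug dark
m=((hsv[...,2]<28)&(roi>0)).astype(np.uint8);n,l,st,ce=cv2.connectedComponentsWithStats(m)
print([(st[i].tolist(),ce[i].tolist()) for i in range(1,n) if st[i][4]>15])
cv2.imwrite("pics/crop.png",np.hstack([cv2.resize(a[140:290,265:415],(400,400)),cv2.resize(a[170:320,145:295],(400,400))]))
E
```

```text
pegs [[0.6807, -0.0712], [0.4631, 0.0195]] nut [[0.576, -0.0273]] plug [[0.6069, 0.0648]]
plugtop-ish can,jar [[0.6483, -0.3836]] [[0.6162, 0.3404]]
disc/bench hsv [108  28  45] [ 60   5 111] [109  22 125] [45 64  8] [90  9 83]
disc  ((0.5756993889808655, -0.026078756898641586), 0.15048626065254211) ((0.5751731991767883, -0.025637943297624588), (0.2981335520744324, 0.2996803820133209), 109.3593978881836)
[([292, 189, 14, 17, 177], [298.0960451977401, 197.11864406779662])]
```

View pics/crop.png

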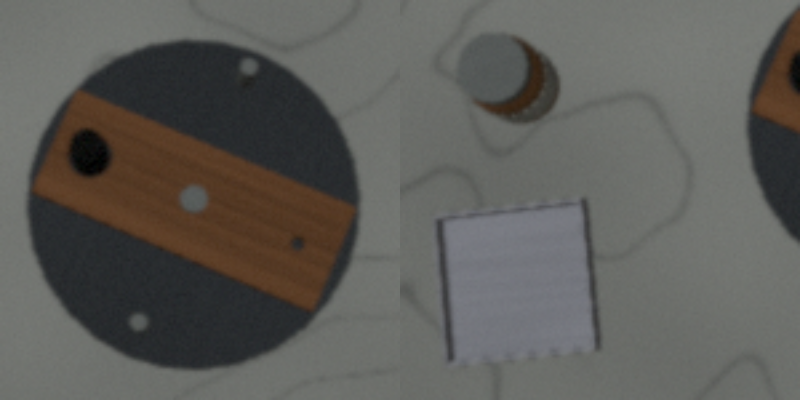

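```bash
python3 - <<'E'
from h import *
px=[(160,252.5),(214.4,245),(220,301),(163.8,305.7)]
for z in (.025,.004):
    w=cast("top",px,z);print(z,w[:,:2].round(4).tolist(),w[:,:2].mean(0).round(4),[round(float(np.linalg.norm(w[i]-w[i-1])),3) for i in range(4)])
C=np.array([.5735,-.0258])
for p in [(.6807,-.0712),(.4631,.0195),(.6069,.0648)]:
    d=np.array(p)-C;print(np.hypot(*d),np.degrees(np.arctan2(d[1],d[0])))
# independent check with the scene view
print("scene: pegs",cast("scene",[(323,212),(331,289)],.108)[:,:2].round(3).tolist(),"nut",cast("scene",[(327,261)],.073)[0,:2].round(3),"plug",cast("scene",[(379,239.5)],.118)[0,:2].round(3))
E
```

```text
0.025 [[0.4818, 0.4063], [0.5023, 0.2726], [0.3668, 0.254], [0.3528, 0.3909]] [0.4259 0.3309] [0.13, 0.135, 0.137, 0.138]
0.004 [[0.4831, 0.4135], [0.504, 0.2775], [0.3661, 0.2585], [0.3518, 0.3979]] [0.4263 0.3368] [0.132, 0.138, 0.139, 0.14]
0.11641735265844173 -22.953020212542754
0.11933251861919282 157.69037797351285
0.09656044738918725 69.76341884650915
scene: pegs [[0.469, 0.016], [0.688, -0.073]] nut [ 0.58  -0.028] plug [0.614 0.065]
```

Call:
{"name": "step_arm", "arguments": {"rows": [[[0.18,0.45,0],[0,0,-0.15],0],[[0.355,0.9,0],[0,0,-0.3],0],[[0.355,0.9,0],[0,0,-0.53],0],[[0.355,0.9,0],[0,0,-0.53],0]]}}

```text
time: 0.43
position: [0.2617, -0.4512, 0.249]
ee_rot: [-3.139, 0.003, 0.001]
contact_force: [-0.4, -0.4, -0.1]
width: 0.039
finger_force: 0.0
```

Call:
{"name": "step_arm", "arguments": {"rows": [[[0.18,0.45,0],[0,0,0],0],[[0.355,0.9,0],[0,0,0],0]]}}

```text
time: 0.6
position: [0.2893, -0.3816, 0.2494]
ee_rot: [-3.141, 0.004, 0.0]
contact_force: [0.3, 0.9, 0.4]
width: 0.0119
finger_force: 0.0
```

Call:
{"name": "step_arm", "arguments": {"rows": [[[0.18,0.45,0],[0,0,0],0],[[0.355,0.9,0],[0,0,0],0]]}}

```text
time: 0.77
position: [0.3179, -0.308, 0.2494]
ee_rot: [-3.141, 0.001, 0.001]
contact_force: [0.6, -0.0, 1.0]
width: 0.0002
finger_force: 0.0
```

Call:
{"name": "step_arm", "arguments": {"rows": [[[0.18,0.45,0],[0,0,0],0],[[0.355,0.9,0],[0,0,0],0]]}}

```text
time: 0.93
position: [0.3464, -0.2358, 0.2496]
ee_rot: [-3.141, 0.0, 0.0]
contact_force: [0.2, -0.2, -0.5]
width: 0.0001
finger_force: 0.0
```

Call:
{"name": "step_arm", "arguments": {"rows": [[[0.18,0.45,0],[0,0,0],0],[[0.355,0.9,0],[0,0,0],0]]}}

```text
time: 1.1
position: [0.3747, -0.1638, 0.2497]
ee_rot: [-3.141, 0.0, 0.0]
contact_force: [0.6, 0.2, -0.4]
width: 0.0002
finger_force: 0.0
```

Call:
{"name": "step_arm", "arguments": {"rows": [[[0.18,0.45,0],[0,0,0],0],[[0.355,0.9,0],[0,0,0],0]]}}

```text
time: 1.27
position: [0.4032, -0.0918, 0.2498]
ee_rot: [-3.142, -0.0, 0.0]
contact_force: [0.8, -0.4, 0.2]
width: -0.0003
finger_force: 0.0
```

Call:
{"name": "step_arm", "arguments": {"rows": [[[0.18,0.45,0],[0,0,0],0],[[0.355,0.9,0],[0,0,0],0]]}}

```text
time: 1.43
position: [0.4316, -0.0198, 0.2498]
ee_rot: [3.141, 0.001, -0.0]
contact_force: [0.4, -0.9, -0.0]
width: -0.0
finger_force: 0.0
```

Call:
{"name": "step_arm", "arguments": {"rows": [[[0.18,0.45,0],[0,0,0],0],[[0.355,0.9,0],[0,0,0],0],[[0.355,0.9,0],[0,0,0],0],[[0.355,0.9,0],[0,0,0],0]]}}

```text
time: 1.77
position: [0.4598, 0.0521, 0.2494]
ee_rot: [3.141, 0.008, -0.002]
contact_force: [0.8, -0.8, -0.3]
width: -0.0003
finger_force: 0.0
```

Call:
{"name": "step_arm", "arguments": {"rows": [[[0,0,-0.5],[0,0,0],0],[[0,0,-0.9],[0,0,0],0]]}}

```text
time: 1.93
position: [0.4611, 0.0493, 0.1783]
ee_rot: [3.141, 0.0, 0.007]
contact_force: [-1.4, 0.8, -1.3]
width: -0.0003
finger_force: 0.0
```

Call:
{"name": "step_arm", "arguments": {"rows": [[[0,0,-0.5],[0,0,0],0],[[0,0,-1.0],[0,0,0],0],[[0,0,-1.0],[0,0,0],0]]}}

```text
time: 2.18
position: [0.4519, 0.0493, 0.0901]
ee_rot: [-3.14, 0.003, 0.029]
contact_force: [-2.3, -0.1, -1.0]
width: -0.0001
finger_force: 0.0
```

```bash
python3 - <<'E'
from h import *
b,_=env.grab_frame("scene");cv2.imwrite("pics/s1.png",cv2.resize(b[150:350,220:440],(660,600)))
print(env.read_state()["position"])
E
```

```text
[0.45479293 0.04928111 0.09374728]
```

View pics/s1.png

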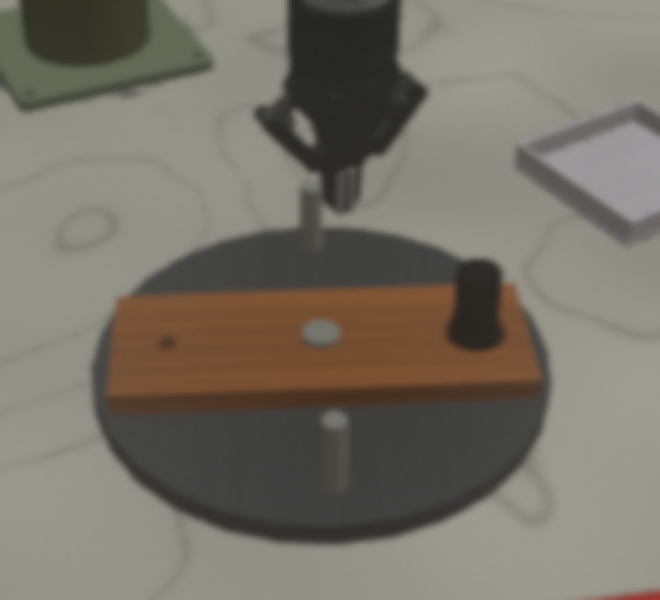

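Call:
{"name": "step_arm", "arguments": {"rows": [[[0,-0.025,0],[0,0,0],0],[[0,-0.05,0],[0,0,0],0],[[0,-0.075,0],[0,0,0],0],[[0,-0.1,0],[0,0,0],0],[[0,-0.1375,0],[0,0,0],0],[[0,-0.1875,0],[0,0,0],0],[[0,-0.25,0],[0,0,0],0],[[0,-0.325,0],[0,0,0],0],[[0,-0.4125,0],[0,0,0],0],[[0,-0.5125,0],[0,0,0],0],[[0,-0.625,0],[0,0,0],0],[[0,-0.74,0],[0,0,0],0]]}}

```text
time: 3.23
position: [0.4599, -0.0101, 0.0979]
ee_rot: [3.141, 0.001, -0.0]
contact_force: [0.0, 1.6, -0.7]
width: 0.0001
finger_force: 0.0
```

Call:
{"name": "step_arm", "arguments": {"rows": [[[0,-0.115,0],[0,0,0],0],[[0,-0.23,0],[0,0,0],0],[[0,-0.3,0],[0,0,0],0],[[0,-0.3,0],[0,0,0],0],[[0,-0.3,0.4],[0,0,0],0.5],[[0,-0.3,0.9],[0,0,0],1],[[0,-0.3,0.9],[0,0,0],1]]}}

```text
time: 3.82
position: [0.465, -0.0341, 0.177]
ee_rot: [3.138, 0.001, 0.021]
contact_force: [1.6, 0.2, 1.1]
width: 0.0356
finger_force: 0.0
```

```bash
cat > look.py <<'E'
import sys
from h import *
s=env.read_state();a,_=env.grab_frame("scene")
n=sys.argv[1];cv2.imwrite(f"pics/{n}.png",a)
hsv=cv2.cvtColor(a,cv2.COLOR_BGR2HSV)
roi=np.zeros(a.shape[:2],np.uint8);roi[200:340,230:430]=1
m=((hsv[...,2]<25)&(roi>0)).astype(np.uint8)
k,l,st,ce=cv2.connectedComponentsWithStats(m)
for i in range(1,k):
    if st[i][4]>40:print(st[i].tolist(),ce[i].round(1))
wood=((hsv[...,0]<18)&(hsv[...,1]>90)&(roi>0)).astype(np.uint8)
cs,_=cv2.findContours(wood,cv2.RETR_EXTERNAL,cv2.CHAIN_APPROX_NONE)
c=max(cs,key=cv2.contourArea);w=cast("scene",c.reshape(-1,2),.069)[:,:2].astype(np.float32)
r=cv2.minAreaRect(w);b=cv2.boxPoints(r)
e=max([b[1]-b[0],b[2]-b[1]],key=np.linalg.norm)
print("t",s["time"],"board",np.round(r[0],3),np.round(r[1],3),"ang mod180",np.degrees(np.arctan2(e[1],e[0]))%180,"tcp",s["position"].round(3))
E
python3 look.py r0; python3 look.py r1
```

```text
t 3.8167 board [ 0.583 -0.031] [0.109 0.279] ang mod180 124.92885 tcp [ 0.465 -0.034  0.177]
t 3.8667 board [ 0.584 -0.031] [0.108 0.279] ang mod180 127.62407 tcp [ 0.464 -0.034  0.175]
```

Call:
{"name": "step_arm", "arguments": {"rows": [[[0,0,-0.2],[0,0,0],1],[[0,0,-0.2],[0,0,0],1],[[0,0,-0.2],[0,0,0],1],[[0,0,-0.2],[0,0,0],1],[[0,0,-0.2],[0,0,0],1],[[0,0,-0.2],[0,0,0],1],[[0,0,-0.2],[0,0,0],1],[[0,0,-0.2],[0,0,0],1],[[0,0,-0.2],[0,0,0],1],[[0,0,-0.2],[0,0,0],1],[[0,0,-0.2],[0,0,0],1],[[0,0,-0.2],[0,0,0],1]]}}

```text
time: 4.92
position: [0.46, -0.033, 0.154]
ee_rot: [3.142, 0.001, 0.0]
contact_force: [0.7, 0.2, 0.1]
width: 0.0853
finger_force: 0.0
```

```bash
python3 look.py r2; python3 - <<'E'
from h import *
for n in ("scene0","r0","r2"):
    a=cv2.imread(f"pics/{n}.png")
    c=a.max(2)[228:275,371:388] 
    print(n,np.percentile(c,[0,10,50]))
a=cv2.imread("pics/scene0.png");print(a[245,379],a[300,300],a[190,250],a[310,290])
E
```

```text
t 4.9167 board [ 0.584 -0.03 ] [0.28  0.107] ang mod180 1.3700917 tcp [ 0.46  -0.033  0.154]
scene0 [39. 40. 61.]
r0 [64. 65. 69.]
r2 [65. 66. 67.]
[35 40 42] [61 62 62] [129 140 140] [63 64 63]
```

View pics/r2.png

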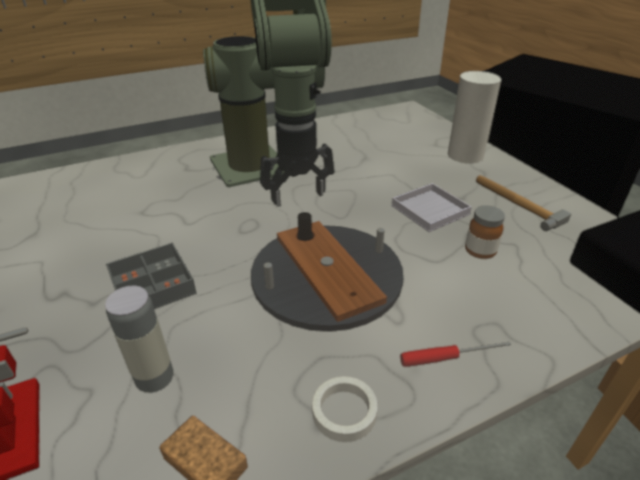

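The r2 view shows the plug at about (304,222), nearest the robot with the open gripper behind it, and the table turning counter-clockwise.

```bash
cat > meas.py <<'E'
from h import *
C=np.array([.577,-.0268])
def board(a):
    """board angle mod 180 (deg) from wood contour"""
    hsv=cv2.cvtColor(a,cv2.COLOR_BGR2HSV);roi=np.zeros(a.shape[:2],np.uint8);roi[200:340,230:430]=1
    wood=((hsv[...,0]<18)&(hsv[...,1]>90)&(roi>0)).astype(np.uint8)
    c=max(cv2.findContours(wood,cv2.RETR_EXTERNAL,cv2.CHAIN_APPROX_NONE)[0],key=cv2.contourArea)
    b=cv2.boxPoints(cv2.minAreaRect(cast("scene",c.reshape(-1,2),.069)[:,:2].astype(np.float32)))
    e=max([b[1]-b[0],b[2]-b[1]],key=np.linalg.norm);return np.degrees(np.arctan2(e[1],e[0]))%180
def plug(a,guess):
    """plug top centre near guess angle (deg): dark blob, its upper edge"""
    g=np.r_[C+.1*np.array([np.cos(np.radians(guess)),np.sin(np.radians(guess))]),.118]
    u,v=proj("scene",[g])[0]; x0,y0=int(u)-16,int(v)-10
    m=(a.max(2)[y0:y0+24,x0:x0+32]<52).astype(np.uint8)
    k,l,st,ce=cv2.connectedComponentsWithStats(m)
    if k<2:return None
    i=1+np.argmax(st[1:,4]);x,y,w,h,ar=st[i]
    R=np.array([[.015*np.cos(t),.015*np.sin(t),0] for t in np.linspace(0,6.28,24)]);e=proj("scene",g+R)
    px=(x0+x+(w-1)/2,y0+y+(e[:,1].max()-e[:,1].min())/2)
    P=cast("scene",[px],.118)[0,:2];d=P-C
    return P.round(4),round(float(np.hypot(*d)),4),round(float(np.degrees(np.arctan2(d[1],d[0]))),2),st[i].tolist()
def omega(t,w0): return (w0+.2)*np.exp(-.0625*t)-.2   # nominal drag
def angle(t,th0,w0): return th0+(w0+.2)*(1-np.exp(-.0625*t))/.0625-.2*t
E
python3 - <<'E'
from meas import *
for n,g in (("scene0",69),("r0",125),("r1",127.6),("r2",181)):
    a=cv2.imread(f"pics/{n}.png");print(n,board(a).round(2),plug(a,g))
E
```

```text
scene0 67.6 (array([0.6222, 0.0587]), 0.0967, 62.12, [9, 10, 14, 14, 178])
r0 124.93 (array([0.527 , 0.0502]), 0.0918, 122.97, [11, 9, 12, 15, 149])
r1 127.62 (array([0.5253, 0.0466]), 0.0898, 125.18, [11, 9, 12, 15, 154])
r2 1.37 (array([ 0.4865, -0.034 ]), 0.0907, -175.42, [11, 9, 11, 15, 159])
```

Call:
{"name": "step_arm", "arguments": {"rows": [[[0,0,0],[0,0,-0.15],1],[[0,0,0],[0,0,-0.3],1],[[0,0,0],[0,0,-0.45],1],[[0,0,0],[0,0,-0.6],1],[[0,0,0],[0,0,-0.75],1],[[0,0,0],[0,0,-0.95],1],[[0,0,0],[0,0,-0.95],1],[[0,0,0],[0,0,-0.95],1],[[0,0,0],[0,0,-0.95],1],[[0,0,0],[0,0,-0.95],1],[[0,0,0],[0,0,-0.95],1],[[0,0,0],[0,0,-0.95],1]]}}

```text
time: 5.97
position: [0.46, -0.033, 0.154]
ee_rot: [-2.926, 1.144, 0.0]
contact_force: [-0.5, -0.5, -0.1]
width: 0.0855
finger_force: 0.0
```

Call:
{"name": "step_arm", "arguments": {"rows": [[[0,0,0],[0,0,0],1],[[0,0,0],[0,0,0],1],[[0,0,0],[0,0,0],1],[[0,0,0],[0,0,0],1]]}}

```text
time: 6.3
position: [0.46, -0.033, 0.154]
ee_rot: [2.926, -1.144, -0.0]
contact_force: [-0.1, -0.2, -0.1]
width: 0.0854
finger_force: 0.0
```

```bash
cat > l2.py <<'E'
from meas import *
import sys
for i in range(int(sys.argv[2])):
    s=env.read_state();a,_=env.grab_frame("scene");cv2.imwrite(f"pics/{sys.argv[1]}{i}.png",a);print(round(s["time"],4),board(a).round(2))
s=env.read_state();print(s["time"],s["position"].round(4),s["q"].round(2))
E
python3 l2.py f 2; python3 - <<'E'
from meas import *
from scipy.optimize import least_squares
T=[3.8167,3.8667,4.9167];Y=[124.93,127.62,181.37]
p=least_squares(lambda p:np.degrees(angle(np.array(T)-4.9167,*p))-Y,[3.1,.86]).x
print(np.degrees(p[0]),p[1])
for t in np.arange(6,15,.5):print(t,np.degrees(angle(t-4.9167,*p)).round(1),omega(t-4.9167,p[1]).round(3))
E
```

```text
6.3 67.5
6.35 69.65
6.4 [ 0.46  -0.033  0.154] [-0.26  0.07  1.91  0.    1.16  2.06]
181.37050379689134 0.8581368075109901
6.0 232.5 0.789
6.5 254.6 0.758
7.0 275.9 0.729
7.5 296.4 0.7
8.0 316.1 0.673
8.5 334.9 0.646
9.0 353.1 0.62
9.5 370.5 0.595
10.0 387.1 0.57
10.5 403.1 0.546
11.0 418.5 0.523
11.5 433.1 0.501
12.0 447.2 0.48
12.5 460.6 0.459
13.0 473.5 0.438
13.5 485.8 0.419
14.0 497.5 0.4
14.5 508.7 0.381
```

```bash
cat > plan.py <<'E'
import sys
from meas import *
def plan(tref,th,w,t0,pos,n,r=.1):
    """rows (units) following the plug from t0, commanded pos (x,y) at start; n calls"""
    pos=np.array(pos,float)
    for k in range(n):
        rows=[]
        for i in range(1,13):
            t=t0+i/12;a=angle(t-tref,np.radians(th),w)
            rows.append(((C+r*np.array([np.cos(a),np.sin(a)])-pos)/.08).round(2))
        print(round(t0,3),"->",np.degrees(a).round(1),omega(t-tref,w).round(3),[r.tolist() for r in rows]);pos=pos+rows[-1]*.08;t0+=1
    print(pos)
E
python3 -c "
from plan import *
p=C+.1*np.array([np.cos(np.radians(334.6)),np.sin(np.radians(334.6))])
print((p-[.46,-.033])/.08)
plan(6.325,248.6,.785,8.4,p,5)"
```

```text
[ 2.59166912 -0.45866892]
8.4 -> 371.2 0.613 [[0.03, 0.06], [0.05, 0.13], [0.07, 0.19], [0.09, 0.26], [0.1, 0.32], [0.11, 0.39], [0.12, 0.46], [0.12, 0.52], [0.12, 0.59], [0.12, 0.65], [0.11, 0.72], [0.1, 0.78]]
9.4 -> 404.9 0.564 [[-0.02, 0.06], [-0.03, 0.12], [-0.05, 0.18], [-0.08, 0.24], [-0.1, 0.3], [-0.13, 0.35], [-0.16, 0.4], [-0.19, 0.46], [-0.23, 0.5], [-0.26, 0.55], [-0.3, 0.6], [-0.34, 0.64]]
10.4 -> 435.9 0.517 [[-0.05, 0.04], [-0.09, 0.08], [-0.14, 0.11], [-0.18, 0.15], [-0.23, 0.18], [-0.28, 0.21], [-0.33, 0.23], [-0.38, 0.26], [-0.43, 0.28], [-0.48, 0.3], [-0.53, 0.31], [-0.58, 0.33]]
11.4 -> 464.3 0.474 [[-0.06, 0.01], [-0.11, 0.02], [-0.16, 0.03], [-0.21, 0.03], [-0.27, 0.04], [-0.32, 0.04], [-0.37, 0.03], [-0.42, 0.03], [-0.47, 0.03], [-0.52, 0.02], [-0.57, 0.01], [-0.62, -0.0]]
12.4 -> 490.2 0.433 [[-0.04, -0.02], [-0.09, -0.03], [-0.14, -0.05], [-0.18, -0.06], [-0.22, -0.08], [-0.27, -0.11], [-0.31, -0.13], [-0.35, -0.15], [-0.39, -0.18], [-0.42, -0.2], [-0.46, -0.23], [-0.5, -0.26]]
[0.51213353 0.04950649]
```

Call:
{"name": "step_arm", "arguments": {"rows": [[[0.1,-0.02,0],[0,0,0],1],[[0.2,-0.04,0],[0,0,0],1],[[0.31,-0.06,0],[0,0,0],1],[[0.42,-0.08,0],[0,0,0],1],[[0.53,-0.09,0],[0,0,0],1],[[0.64,-0.11,0],[0,0,0],1],[[0.75,-0.13,0],[0,0,0],1],[[0.86,-0.15,0],[0,0,0],1]]}}

```text
time: 7.07
position: [0.5298, -0.0451, 0.1538]
ee_rot: [2.926, -1.144, -0.0]
contact_force: [0.5, 0.0, -0.7]
width: 0.0851
finger_force: 0.0
```

Call:
{"name": "step_arm", "arguments": {"rows": [[[0.11,-0.02,0],[0,0,0],1],[[0.21,-0.04,0],[0,0,0],1],[[0.32,-0.06,0],[0,0,0],1],[[0.43,-0.08,0],[0,0,0],1],[[0.53,-0.09,0],[0,0,0],1],[[0.64,-0.11,0],[0,0,0],1],[[0.75,-0.13,0],[0,0,0],1],[[0.86,-0.15,0],[0,0,0],1]]}}

```text
time: 7.73
position: [0.5984, -0.0571, 0.154]
ee_rot: [2.926, -1.144, -0.0]
contact_force: [0.7, -1.1, 0.6]
width: 0.0857
finger_force: 0.0
```

Call:
{"name": "step_arm", "arguments": {"rows": [[[0.12,-0.02,0],[0,0,0],1],[[0.24,-0.04,0],[0,0,0],1],[[0.36,-0.08,0],[0,0,0],1],[[0.48,-0.12,0],[0,0,0],1],[[0.59,-0.15,0],[0,0,0],1],[[0.7,-0.18,0],[0,0,0],1],[[0.8,-0.18,0],[0,0,0],1],[[0.87,-0.16,0],[0,0,0],1]]}}

```text
time: 8.4
position: [0.6682, -0.0701, 0.1539]
ee_rot: [2.926, -1.145, 0.0]
contact_force: [0.0, -0.9, -0.1]
width: 0.0853
finger_force: 0.0
```

Call:
{"name": "step_arm", "arguments": {"rows": [[[0.03,0.06,0],[0,0,0],1],[[0.05,0.13,0],[0,0,0],1],[[0.07,0.19,0],[0,0,0],1],[[0.09,0.26,0],[0,0,0],1],[[0.1,0.32,0],[0,0,0],1],[[0.11,0.39,0],[0,0,0],1],[[0.12,0.46,0],[0,0,0],1],[[0.12,0.52,0],[0,0,0],1]]}}

```text
time: 9.07
position: [0.6768, -0.0274, 0.1541]
ee_rot: [-2.926, 1.144, -0.0]
contact_force: [-0.7, 0.4, -0.3]
width: 0.0856
finger_force: 0.0
```

```bash
python3 - <<'E'
from plan import *
s=env.read_state();a,d=env.grab_frame("wrist");cv2.imwrite("pics/w0.png",a);np.save("w0d.npy",d)
import pickle;pickle.dump(s,open("w0.pkl","wb"))
t=s["time"];an=angle(t-6.325,np.radians(248.6),.785);print(t,s["position"],C+.1*np.array([np.cos(an),np.sin(an)]),env.get_calibration("wrist"))
E
```

```text
9.0667 [ 0.67678965 -0.02735285  0.15407678] [ 0.6769942  -0.02787734] {'vertical_fov': 58.48340420700396, 'cx': 311.37159022960014, 'cy': 235.83418356497748, 'distortion': array([-0.04348611,  0.        ,  0.        ,  0.        ,  0.        ]), 'T_tool_cam': array([[-4.03913941e-04,  9.56888016e-01,  2.90456816e-01,
         7.45290228e-02],
       [ 9.99998807e-01, -4.64926432e-05,  1.54378099e-03,
         4.94424492e-04],
       [ 1.49072964e-03,  2.90457093e-01, -9.56886856e-01,
        -1.22674655e-01],
       [ 0.00000000e+00,  0.00000000e+00,  0.00000000e+00,
         1.00000000e+00]])}
```

View pics/w0.png

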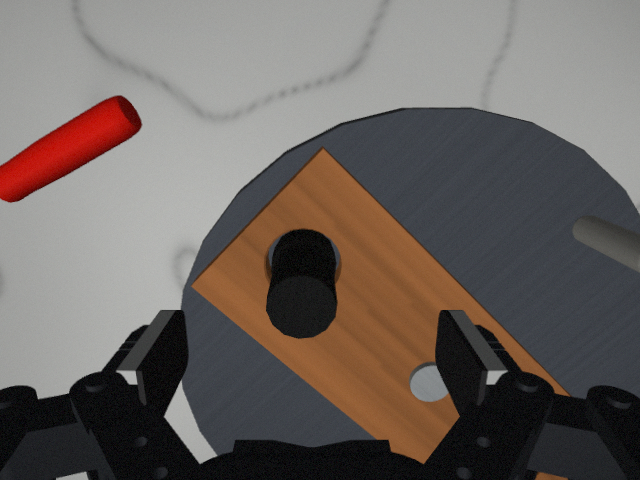

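The wrist view shows the plug's top face centred near (302,304) between the open fingers, and the nut at (430,382).

```bash
cat > w.py <<'E'
from plan import *
import sys,pickle
def wplug(a,s,guess):
    """plug top centre from the wrist view: brighter-black top ellipse near guess px, by mask inside the window"""
    P=cast("wrist",[guess],.118,s)[0,:2];d=P-C
    return P.round(4),round(float(np.hypot(*d)),4),round(float(np.degrees(np.arctan2(d[1],d[0]))),2)
E
python3 - <<'E'
from w import *
s=pickle.load(open("w0.pkl","rb"));a=cv2.imread("pics/w0.png")
print(cast("wrist",[(428,382)],.073,s)[0], [wplug(a,s,g) for g in ((302,304),)])
print(a[220:345:8,302].max(1), env.read_state()["time"])
E
```

```text
[ 0.5790772  -0.02605111  0.073     ] [(array([ 0.6773, -0.0229]), 0.1003, 2.22)]
[137  94   8  20   8  18  15  18  29  24  30  29  29  25  27 141] 9.1167
```

```bash
python3 - <<'E'
from plan import *
p=C+.1*np.array([np.cos(np.radians(334.6)),np.sin(np.radians(334.6))])+.08*np.array([.12,.52])
print(p);plan(9.0667,362,.652,9.1167,p,2)
E
```

```text
[ 0.67693353 -0.02809351]
9.117 -> 399.6 0.598 [[-0.01, 0.17], [-0.02, 0.23], [-0.03, 0.3], [-0.05, 0.36], [-0.07, 0.43], [-0.09, 0.49], [-0.12, 0.55], [-0.15, 0.6], [-0.18, 0.66], [-0.21, 0.71], [-0.25, 0.76], [-0.29, 0.81]]
10.117 -> 432.4 0.55 [[-0.04, 0.05], [-0.08, 0.09], [-0.12, 0.14], [-0.17, 0.18], [-0.22, 0.21], [-0.27, 0.25], [-0.32, 0.28], [-0.37, 0.31], [-0.42, 0.33], [-0.47, 0.36], [-0.53, 0.38], [-0.58, 0.4]]
[0.60733353 0.06870649]
```

Call:
{"name": "step_arm", "arguments": {"rows": [[[-0.01,0.15,0],[0,0,0],1],[[-0.02,0.23,0],[0,0,0],1],[[-0.03,0.3,0],[0,0,0],1],[[-0.05,0.36,0],[0,0,0],1],[[-0.07,0.43,0],[0,0,0],1],[[-0.09,0.49,0],[0,0,0],1],[[-0.12,0.55,0],[0,0,0],1],[[-0.15,0.6,0],[0,0,0],1],[[-0.18,0.66,0],[0,0,0],1],[[-0.21,0.71,0],[0,0,0],1],[[-0.25,0.76,0],[0,0,0],1],[[-0.29,0.81,0],[0,0,0],1]]}}

```text
time: 10.12
position: [0.6533, 0.037, 0.154]
ee_rot: [2.926, -1.144, 0.0]
contact_force: [-0.5, -0.5, -1.0]
width: 0.0856
finger_force: 0.0
```

Call:
{"name": "step_arm", "arguments": {"rows": [[[-0.04,0.05,0],[0,0,0],1],[[-0.08,0.09,0],[0,0,0],1],[[-0.12,0.14,0],[0,0,0],1],[[-0.17,0.18,0],[0,0,0],1],[[-0.22,0.21,0],[0,0,0],1],[[-0.27,0.25,0],[0,0,0],1],[[-0.32,0.28,0],[0,0,0],1],[[-0.37,0.31,0],[0,0,0],1],[[-0.42,0.33,0],[0,0,0],1],[[-0.47,0.36,0],[0,0,0],1],[[-0.53,0.38,0],[0,0,0],1],[[-0.58,0.4,0],[0,0,0],1]]}}

```text
time: 11.12
position: [0.6066, 0.0688, 0.154]
ee_rot: [2.926, -1.144, -0.0]
contact_force: [0.6, -0.1, 0.1]
width: 0.0856
finger_force: 0.0
```

```bash
python3 - <<'E'
from w import *
s=env.read_state();a,d=env.grab_frame("wrist");cv2.imwrite("pics/w1.png",a);pickle.dump(s,open("w1.pkl","wb"));print(s["time"],s["position"],s["q"].round(2))
c=a[200:360,220:400].max(2)
m=((c<60)&(c>0)).astype(np.uint8);k,l,st,ce=cv2.connectedComponentsWithStats(m);i=1+np.argmax(st[1:,4]);print(st[i]+[220,200,0,0,0],ce[i]+[220,200])
E
```

```text
11.1167 [0.60663351 0.06877849 0.15397241] [-0.03  0.37  1.54 -0.    1.23  2.29]
[ 280  231   74  110 6397] [317.46224793 286.32827888]
```

View pics/w1.png

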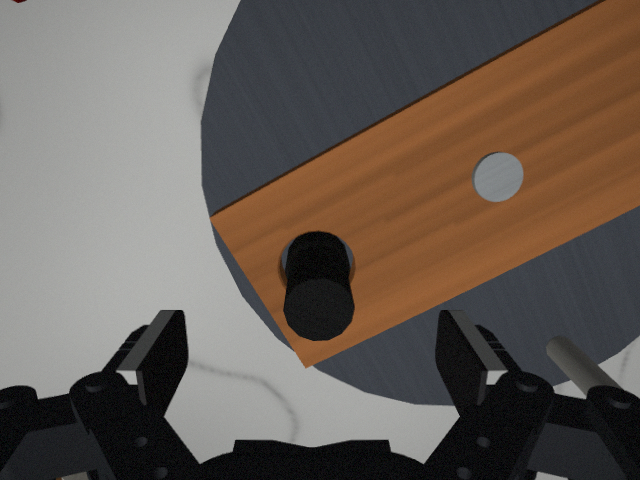

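The wrist view shows the plug's top centred near (319,307) and the nut at (498,177); the gripper is still straight over the plug.

```bash
python3 - <<'E'
from w import *
s=pickle.load(open("w1.pkl","rb"))
nut=cast("wrist",[(498,177)],.073,s)[0];P,r,an=wplug(None,s,(319,307));print("nut",nut,P,r,an,"tcp-plug",s["position"][:2]-P)
d=P-nut[:2];print(np.hypot(*d),np.degrees(np.arctan2(d[1],d[0])))
E
```

```text
nut [ 0.57671447 -0.02591178  0.073     ] [0.6015 0.069 ] 0.0989 75.68 tcp-plug [ 0.00513351 -0.00022151]
0.09809469026427418 75.36446872637748
```

```bash
sed -i 's/^C=.*/C=np.array([.577,-.0262])/; s/\.0625/.05/g' meas.py; python3 - <<'E'
from plan import *
plan(11.1167,75.5,.582,11.1667,[.60733,.06871],1,.0992)
E
```

```text
11.167 -> 109.3 0.542 [[-0.16, 0.03], [-0.22, 0.04], [-0.28, 0.05], [-0.34, 0.05], [-0.4, 0.05], [-0.45, 0.05], [-0.51, 0.05], [-0.57, 0.04], [-0.63, 0.03], [-0.68, 0.02], [-0.74, 0.0], [-0.79, -0.02]]
[0.54413 0.06711]
```

Call:
{"name": "step_arm", "arguments": {"rows": [[[-0.12,0.03,0],[0,0,0.03],1],[[-0.22,0.04,0],[0,0,0.06],1],[[-0.28,0.05,0],[0,0,0.09],1],[[-0.34,0.05,0],[0,0,0.12],1],[[-0.4,0.05,0],[0,0,0.15],1],[[-0.45,0.05,0],[0,0,0.18],1],[[-0.51,0.05,0],[0,0,0.21],1],[[-0.57,0.04,0],[0,0,0.24],1],[[-0.63,0.03,0],[0,0,0.27],1],[[-0.68,0.02,0],[0,0,0.27],1],[[-0.74,0.0,0],[0,0,0.27],1],[[-0.79,-0.02,0],[0,0,0.27],1]]}}

```text
time: 12.17
position: [0.5435, 0.0669, 0.154]
ee_rot: [3.03, -0.828, -0.0]
contact_force: [-0.9, 1.5, -0.2]
width: 0.0856
finger_force: 0.0
```

```bash
python3 - <<'E'
from w import *
s=env.read_state();a,d=env.grab_frame("wrist");cv2.imwrite("pics/w2.png",a);pickle.dump(s,open("w2.pkl","wb"));print(s["time"],s["position"],s["q"].round(2))
c=a[200:360,220:420].max(2)
for th in (60,23):
    m=((c<60)&(c>=(0 if th==60 else 23))).astype(np.uint8)
    if th==23:m=cv2.morphologyEx(cv2.medianBlur(m,5),cv2.MORPH_OPEN,np.ones((5,5)))
    k,l,st,ce=cv2.connectedComponentsWithStats(m);i=1+np.argmax(st[1:,4]);print(st[i]+[220,200,0,0,0],ce[i]+[220,200])
    if th==60: px=(220+st[i][0]+.5*(st[i][2]-1),200+st[i][1]+st[i][3]-1-33)
# nut: bright low-saturation blob enclosed by wood
hsv=cv2.cvtColor(a,cv2.COLOR_BGR2HSV);m=((hsv[...,1]<60)&(hsv[...,2]>110)&(hsv[...,0]>60)).astype(np.uint8)
k,l,st,ce=cv2.connectedComponentsWithStats(m);print([(st[i].tolist(),ce[i].round(1).tolist()) for i in range(1,k) if 800<st[i][4]<4000])
P,r,an=wplug(None,s,px);print(px,P,r,an,"tcp-plug",s["position"][:2]-P)
E
```

```text
12.1667 [0.54351374 0.06690219 0.15397871] [-0.04  0.25  1.7  -0.    1.19  2.07]
[ 274  223   73  108 6375] [310.54494118 277.13380392]
[ 276  268   70   63 3384] [310.55910165 299.07446809]
[([424, 78, 51, 53, 2123], [448.9, 104.3])]
(np.float64(310.0), np.int32(297)) [0.544  0.0669] 0.0988 109.5 tcp-plug [-4.86264318e-04  2.19258114e-06]
```

```bash
python3 - <<'E'
from plan import *
plan(12.1667,109.5,.545,12.2167,[.54413,.06711],4,.099)
E
```

```text
12.217 -> 141.1 0.507 [[-0.09, -0.03], [-0.14, -0.06], [-0.18, -0.08], [-0.23, -0.11], [-0.28, -0.14], [-0.32, -0.17], [-0.37, -0.2], [-0.41, -0.24], [-0.45, -0.27], [-0.48, -0.31], [-0.52, -0.35], [-0.55, -0.39]]
13.217 -> 169.2 0.472 [[-0.03, -0.04], [-0.06, -0.08], [-0.09, -0.13], [-0.12, -0.17], [-0.14, -0.22], [-0.16, -0.26], [-0.18, -0.31], [-0.2, -0.35], [-0.22, -0.4], [-0.23, -0.45], [-0.24, -0.5], [-0.25, -0.54]]
14.217 -> 195.3 0.44 [[-0.01, -0.05], [-0.02, -0.1], [-0.02, -0.15], [-0.03, -0.2], [-0.03, -0.24], [-0.03, -0.29], [-0.02, -0.34], [-0.02, -0.38], [-0.01, -0.43], [-0.0, -0.47], [0.01, -0.52], [0.02, -0.56]]
15.217 -> 219.6 0.408 [[0.01, -0.05], [0.02, -0.09], [0.04, -0.13], [0.06, -0.17], [0.08, -0.21], [0.09, -0.25], [0.12, -0.29], [0.14, -0.33], [0.16, -0.36], [0.19, -0.4], [0.21, -0.43], [0.24, -0.46]]
[ 0.50093 -0.08889]
```

Call:
{"name": "step_arm", "arguments": {"rows": [[[-0.08,-0.03,0],[0,0,0],1],[[-0.14,-0.06,0],[0,0,0],1],[[-0.18,-0.08,0],[0,0,0],1],[[-0.23,-0.11,-0.08],[0,0,0],1],[[-0.28,-0.14,-0.16],[0,0,0],1],[[-0.32,-0.17,-0.24],[0,0,0],1],[[-0.37,-0.2,-0.32],[0,0,0],1],[[-0.41,-0.24,-0.4],[0,0,0],1],[[-0.45,-0.27,-0.48],[0,0,0],1],[[-0.48,-0.31,-0.56],[0,0,0],1],[[-0.52,-0.35,-0.63],[0,0,0],1],[[-0.55,-0.39,-0.67],[0,0,0],1]]}}

```text
time: 13.22
position: [0.4991, 0.0355, 0.0993]
ee_rot: [3.03, -0.828, -0.002]
contact_force: [0.7, 0.2, -0.2]
width: 0.0852
finger_force: 0.0
```

Call:
{"name": "step_arm", "arguments": {"rows": [[[-0.03,-0.04,0],[0,0,0],0],[[-0.06,-0.08,0],[0,0,0],0],[[-0.09,-0.13,0],[0,0,0],0],[[-0.12,-0.17,0],[0,0,0],0],[[-0.14,-0.22,0],[0,0,0],0],[[-0.16,-0.26,0],[0,0,0],0],[[-0.18,-0.31,0],[0,0,0],0]]}}

```text
time: 13.8
position: [0.4862, 0.0106, 0.101]
ee_rot: [-3.03, 0.828, -0.003]
contact_force: [0.7, 0.2, 1.4]
width: 0.029
finger_force: 59.3
```

Call:
{"name": "step_arm", "arguments": {"rows": [[[-0.02,-0.04,0.1],[0,0,0],0],[[-0.04,-0.09,0.22],[0,0,0],0],[[-0.05,-0.14,0.34],[0,0,0],0],[[-0.06,-0.19,0.46],[0,0,0],0],[[-0.07,-0.23,0.58],[0,0,0],0],[[-0.08,-0.27,0.7],[0,0,0],0],[[-0.08,-0.3,0.82],[0,0,0],0],[[-0.08,-0.32,0.92],[0,0,0],0],[[-0.08,-0.33,1.0],[0,0,0],0],[[-0.08,-0.33,1.0],[0,0,0],0]]}}

```text
time: 14.63
position: [0.4803, -0.0157, 0.1822]
ee_rot: [-3.03, 0.828, -0.005]
contact_force: [-0.2, -0.7, -1.3]
width: 0.0285
finger_force: 59.2
```

```bash
python3 l2.py g 2; python3 -c "
import cv2;a=cv2.imread('pics/g1.png');cv2.imwrite('pics/g1c.png',a[80:380,150:510])"
```

```text
14.6333 0.54
14.6833 1.89
14.7333 [ 0.4792 -0.0153  0.1805] [-0.21  0.07  1.84  0.    1.22  1.89]
```

View pics/g1c.png

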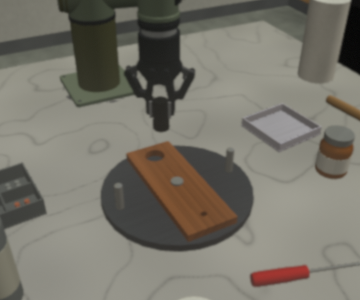

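The crop shows the plug clear above the board, held upright in the fingers, with its hole empty and the table still turning. Next is the carry to the tray.

Call:
{"name": "step_arm", "arguments": {"rows": [[[-0.02,0.06,0],[0,0,0.06],0],[[-0.04,0.2,0],[0,0,0.15],0],[[-0.07,0.4,0],[0,0,0.3],0],[[-0.1,0.62,0],[0,0,0.4],0],[[-0.13,0.84,0],[0,0,0.5],0]]}}

```text
time: 15.15
position: [0.4679, 0.0525, 0.1794]
ee_rot: [-3.134, 0.216, 0.003]
contact_force: [0.9, 0.5, -1.0]
width: 0.0289
finger_force: 59.2
```

Call:
{"name": "step_arm", "arguments": {"rows": [[[-0.03,0.22,0],[0,0,0],0],[[-0.06,0.44,0],[0,0,0],0],[[-0.1,0.66,0],[0,0,0],0],[[-0.13,0.88,0],[0,0,0],0]]}}

```text
time: 15.48
position: [0.4573, 0.1232, 0.1794]
ee_rot: [3.134, -0.221, -0.003]
contact_force: [0.5, -0.1, -0.7]
width: 0.0286
finger_force: 59.2
```

Call:
{"name": "step_arm", "arguments": {"rows": [[[-0.03,0.22,0],[0,0,0],0],[[-0.06,0.44,0],[0,0,0],0],[[-0.1,0.66,0],[0,0,0],0],[[-0.13,0.88,0],[0,0,0],0]]}}

```text
time: 15.82
position: [0.4469, 0.1935, 0.1793]
ee_rot: [3.133, -0.22, -0.003]
contact_force: [-0.0, 1.0, -0.9]
width: 0.0289
finger_force: 59.2
```

Call:
{"name": "step_arm", "arguments": {"rows": [[[-0.03,0.22,0],[0,0,0],0],[[-0.06,0.44,0],[0,0,0],0],[[-0.1,0.66,0],[0,0,0],0],[[-0.13,0.88,0],[0,0,0],0]]}}

```text
time: 16.15
position: [0.4365, 0.2638, 0.1793]
ee_rot: [3.133, -0.22, -0.003]
contact_force: [0.3, 0.2, -0.2]
width: 0.0285
finger_force: 59.2
```

Call:
{"name": "step_arm", "arguments": {"rows": [[[-0.03,0.22,0],[0,0,0],0],[[-0.06,0.44,0],[0,0,0],0],[[-0.1,0.64,0],[0,0,0],0],[[-0.13,0.8,0],[0,0,0],0],[[-0.13,0.88,0],[0,0,0],0],[[-0.13,0.88,0],[0,0,0],0],[[-0.13,0.88,0],[0,0,0],0]]}}

```text
time: 16.73
position: [0.427, 0.3332, 0.1799]
ee_rot: [3.133, -0.22, -0.001]
contact_force: [-0.3, -0.5, -0.5]
width: 0.0287
finger_force: 59.2
```

```bash
python3 - <<'E'
from h import *
s=env.read_state();print(s["time"],s["position"],s["ee_rot"],s["q"].round(2),s["finger_force"],s["width"])
a,_=env.grab_frame("wrist");b,_=env.grab_frame("scene")
cv2.imwrite("pics/t1.png",np.hstack([cv2.resize(a,(480,360)),cv2.resize(b[90:270,360:520],(320,360))]))
E
```

```text
16.7333 [0.42700128 0.3331566  0.17993026] [ 3.13281823e+00 -2.20058886e-01 -9.52856653e-04] [ 0.5   0.21  1.7  -0.    1.24  2.21] 59.2372652515769 0.028735678317923407
```

View pics/t1.png

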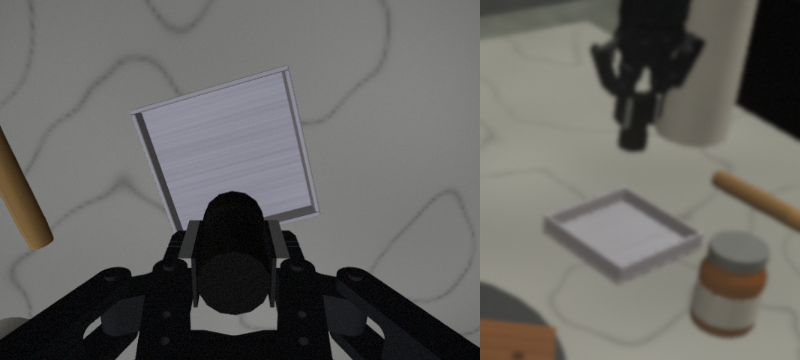

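The wrist view shows the tray ahead, with corners near (133,112), (289,67) and (318,213) in this half-size picture. The plug is held upright.

```bash
python3 - <<'E'
from h import *
s=env.read_state()
w=cast("wrist",np.array([(133,112),(289,67),(318,213)])*4/3,.025,s)[:,:2]
print(w.round(3),(w[0]+w[2])/2,np.linalg.norm(w[1]-w[0]),np.linalg.norm(w[2]-w[1]))
E
```

```text
[[0.487 0.411]
 [0.504 0.275]
 [0.371 0.26 ]] [0.42893238 0.33539117] 0.13661974436165897 0.1341744135759648
```

Call:
{"name": "step_arm", "arguments": {"rows": [[[0,0,-0.1],[0,0,0],0],[[0,0,-0.25],[0,0,0],0],[[0,0,-0.45],[0,0,0],0],[[0,0,-0.65],[0,0,0],0],[[0,0,-0.8],[0,0,0],0],[[0,0,-0.9],[0,0,0],0],[[0,0,-0.9],[0,0,0],0]]}}

```text
time: 17.42
position: [0.4255, 0.3322, 0.1055]
ee_rot: [3.131, -0.222, -0.007]
contact_force: [-1.5, -0.1, -0.9]
width: 0.0287
finger_force: 59.2
```

Call:
{"name": "step_arm", "arguments": {"rows": [[[0.01,0.02,-0.15],[0,0,0],0],[[0.02,0.02,-0.3],[0,0,0],0],[[0.02,0.02,-0.45],[0,0,0],0],[[0.02,0.02,-0.55],[0,0,0],0],[[0.02,0.02,-0.6],[0,0,0],0],[[0.02,0.02,-0.6],[0,0,0],0],[[0.02,0.02,-0.6],[0,0,0],0]]}}

```text
time: 18.0
position: [0.4287, 0.335, 0.0601]
ee_rot: [3.134, -0.221, -0.001]
contact_force: [0.1, -0.8, -0.8]
width: 0.029
finger_force: 59.2
```

Call:
{"name": "step_arm", "arguments": {"rows": [[[0,0,-0.02],[0,0,0],0],[[0,0,-0.04],[0,0,0],0],[[0,0,-0.06],[0,0,0],0],[[0,0,-0.06],[0,0,0],0],[[0,0,-0.06],[0,0,0],0]]}}

```text
time: 18.42
position: [0.4288, 0.335, 0.0557]
ee_rot: [-3.134, 0.221, -0.0]
contact_force: [-0.2, 0.6, -0.6]
width: 0.0288
finger_force: 59.2
```

Call:
{"name": "step_arm", "arguments": {"rows": [[[0,0,-0.01],[0,0,0],0],[[0,0,-0.02],[0,0,0],0],[[0,0,-0.03],[0,0,0],0],[[0,0,-0.03],[0,0,0],0]]}}

```text
time: 18.75
position: [0.4286, 0.3349, 0.053]
ee_rot: [3.134, -0.221, -0.0]
contact_force: [0.1, 0.7, -1.2]
width: 0.0284
finger_force: 59.2
```

Call:
{"name": "step_arm", "arguments": {"rows": [[[0,0,-0.01],[0,0,0],0],[[0,0,-0.01],[0,0,0],0],[[0,0,-0.02],[0,0,0],0],[[0,0,-0.02],[0,0,0],0]]}}

```text
time: 19.08
position: [0.4288, 0.3351, 0.052]
ee_rot: [3.134, -0.221, -0.0]
contact_force: [-0.4, -1.2, 3.5]
width: 0.0285
finger_force: 59.5
```

Contact shows at 3.5 N, so I press a touch more and release slowly.

Call:
{"name": "step_arm", "arguments": {"rows": [[[0,0,-0.005],[0,0,0],0],[[0,0,-0.005],[0,0,0],0.45],[[0,0,-0.005],[0,0,0],0.6],[[0,0,-0.005],[0,0,0],0.8],[[0,0,-0.005],[0,0,0],1],[[0,0,-0.005],[0,0,0],1],[[0,0,-0.005],[0,0,0],1],[[0,0,-0.005],[0,0,0],1],[[0,0,-0.005],[0,0,0],1]]}}

```text
time: 19.83
position: [0.4288, 0.335, 0.0511]
ee_rot: [3.134, -0.221, -0.0]
contact_force: [0.2, -0.5, -0.1]
width: 0.0857
finger_force: 0.0
```

Call:
{"name": "step_arm", "arguments": {"rows": [[[0,0,0.1],[0,0,0],1],[[0,0,0.3],[0,0,0],1],[[0,0,0.6],[0,0,0],1],[[0,0,0.9],[0,0,0],1]]}}

```text
time: 20.17
position: [0.4281, 0.3347, 0.1237]
ee_rot: [3.133, -0.221, -0.003]
contact_force: [0.7, 0.4, 0.1]
width: 0.0855
finger_force: 0.0
```

Call:
{"name": "step_arm", "arguments": {"rows": [[[0,0,0.3],[0,0,0],1],[[0,0,0.6],[0,0,0],1],[[0,0,0.9],[0,0,0],1],[[0,0,0.9],[0,0,0],1],[[0,0,0.9],[0,0,0],1],[[0,0,0.9],[0,0,0],1]]}}

```text
time: 20.67
position: [0.4283, 0.3348, 0.1949]
ee_rot: [3.133, -0.221, -0.001]
contact_force: [0.2, -0.3, -0.5]
width: 0.0854
finger_force: 0.0
```

```bash
python3 - <<'E'
from h import *
s=env.read_state();print(s["time"],s["position"],s["contact_force"].round(1),s["width"])
a,_=env.grab_frame("wrist");b,_=env.grab_frame("scene")
cv2.imwrite("pics/t2.png",np.hstack([cv2.resize(a,(480,360)),cv2.resize(b[90:270,360:520],(320,360))]))
E
```

```text
20.6667 [0.42831388 0.33479237 0.19492753] [ 0.2 -0.3 -0.5] 0.08535286247436999
```

View pics/t2.png

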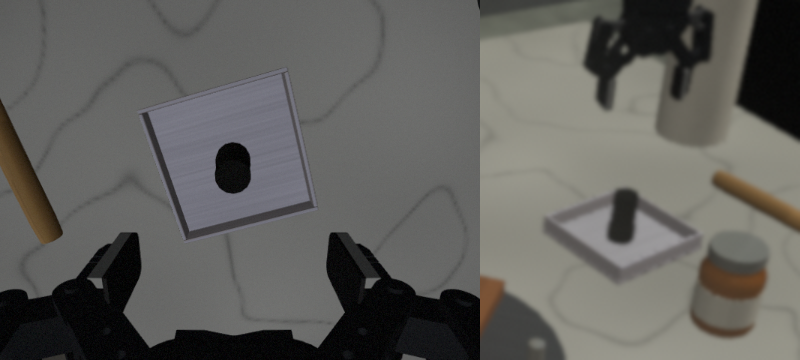

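The plug stands upright in the middle of the tray at about (232,165), and the open gripper is clear above it.

```bash
python3 -c "
from rig import env
print(env.finish_job())"
```

```text
the job is handed in; nothing more can be done
None
```

The job is handed in at about 20.7 s: the table coasted at roughly 0.9 rad/s, the plug was followed for over 4 s and lifted out while the table turned, and it now stands upright in the middle of the tray; the hand-in gave no verdict back.

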